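# Probe a glued-up panel at its three dots

## Task

Take the orange moisture probe out of its slanted wooden rack, hang it upright by its collar in the notch of the blue fork stand and let go, so that you can take it again from above by the top of its handle. Holding it upright, gently press its spring tip onto the red dot, then the green, then the blue dot of the clamped panel, each time until the tip has sprung in about half its travel, and keep it there for half a second. Finally hang the probe upright in the fork's notch again and let go, without disturbing the other things on the bench.

Things in the scene. Friction and masses are not known exactly. Their poses are not given: they have to be found in the camera images.
- probe: Moisture probe, 0.16 kg, 172 mm long. Origin: centre of the underside of its black collar; +z along its axis to the handle's butt (up when upright). Collar 40 mm across, z 0 to 8 mm. Orange handle 24 x 24 mm, sides along x and y, z 8 to 100. Steel shank 14 mm across, z -60 to 0; below it a brass spring plunger 8 mm across, tip at z = -72. Starts in the rack leaning 45 degrees, tip low, its y level
- tip (a point): The lowest point of the brass plunger of the probe, on the probe's axis; it moves with the plunger
- plunger (a joint): How far the spring tip is pushed in: 0 out, 0.010 m fully in; stiffness 300 N/m (3 N fully in)
- rack: Fixed wooden rack, base 170 x 80 mm, origin on the table 85 mm below the start of the probe's origin. The probe's tip points to the rack's -x and down, its butt to +x and up, 45 degrees. Its collar leans on a lower notched plate (60 mm wide), its handle at probe z 72 to 94 lies in a U 50 mm wide; at z 8 to 72 both sides are free for fingers. Lift straight up to take it out
- fork: Fixed blue fork stand, base 110 x 90 x 12 mm. Origin on the table below the seat; +x from the notch's open mouth to its back. Plate x -32 to +44 mm, 80 mm wide, 10 mm thick, top 100 mm up; notch 24 mm wide along y, open at -x, closed at x = +14 mm. A column holds it from below at x 30 to 44 mm; nothing stands above the plate
- seat (a point): On the fork's notch centre line, 100 mm above the table, level with the plate's top: where the probe's origin is when it hangs upright, shank through the notch and collar on the prongs; axes as the fork's
- panel: Fixed glued-up wooden panel, 220 (x) x 240 (y) x 20 mm, top 50 mm above the table, origin on the table under its middle. Two dark clamp bars 16 mm thick cross above it along its y, at x = -45 and +45 mm; bar tops 70 mm, jaw tops 75 mm above the table; with their screws they reach 175 mm either way along y
- dot_red: Red dot, 18 mm across, 0.6 mm thick, painted on the panel; origin at its centre, 50 mm above the table, on the panel's face. It can lie in any of the three lanes beside or between the bars, 29 mm or more from a bar's centre line
- dot_green: Green dot, as the red one
- dot_blue: Blue dot, as the red one
- glue: Yellow glue bottle, 56 mm across, 150 mm tall, loose, origin under its middle; leave alone
- sander: Cork sanding block 90 x 50 x 40 mm, loose, origin under its middle; leave alone
- tape: Yellow round tape measure, 66 mm across, 35 mm tall, loose, origin under its middle; leave alone
- cup: Blue ceramic cup, 68 mm across, 70 mm tall, loose, origin under its middle; leave alone
Mind the look-alikes: they are no part of the job. There is more than one size of the probe; the job needs the largest.

How it is judged:
By the outcome, as a careful person would: the job done as asked, in the order asked, and still so for the second after the job is handed in, with the robot touching nothing.
It also fails if it takes over 69 s, if anything falls off the work surface, if the arm or the gripper's body presses on something with over 40 N, if the wrist force passes 120 N, or if a joint passes its speed limit or range.

## Robot

A 6-joint arm with a two-finger parallel gripper is mounted at the origin on the work surface. World frame = base frame: x ahead of the robot, y to its left, z up, the work surface at z = 0. Lengths are in m, angles in rad, forces in N, time in s.
With the tool pointing down it reaches from about 0.375 to 0.9 m from the base axis. Payload 3.1 kg.
Tool frame: the origin (TCP) lies at the very end of the fingers, on their centre line; the grasp point (between the pads) lies 19 mm behind it; z points along the fingers, y is the line along which they close (so a half turn about z gives the same grasp; the last joint's range is limited). The gripper opens to 85 mm and grips with 20 to 120 N. Pads are 22 mm wide; open, the fingers measure 114 mm over their backs; the gripper's body (76 mm by 85 mm) begins 54 mm behind the grasp point. The pads swing forward as they close: fully open they stand 13 mm farther back than shut.
Start: joints at [-1.45, 0.527, 1.433, -0, 1.181, -0.178], TCP at [0.184, -0.597, 0.231] pointing down, gripper open.
Joint ranges: [-3.08, 3.08], [-0.75, 2.2], [0.22, 2.44], [-1.43, 4.57], [0, 2.65], [-2.85, 2.85]. Speed limits (rad/s): [2.79, 2.79, 3.14, 3.14, 3.14, 3.14].

## Interface

Orientations are given as a unit quaternion [x, y, z, w].
In Python, from station import telemetry, snapshot, ticket gives the robot as it stands.
- The arm moves only by the tool move_arm, never from a script. Its argument "commands" is text: rows parted by semicolons, each of 7 numbers parted by spaces: the shift along the tool's x, y, z in mm, then the turn, a rotation vector about the tool's x, y, z in degrees, then the opening, from -1 (shut) to 1 (fully open). A call has exactly 5 rows; each row is the pose to reach, as a shift and turn from the pose commanded when the call began, along the tool's axes at that moment; what a row does not reach only later rows make up. A row lasts 1/8 s, in which the tool goes at most 62.5 mm and 10.7 degrees, less where a joint would pass 70% of its speed; a pose out of reach is approached as far as the arm can. A call with a gripper value outside its range is refused whole. The fingers move at their own pace and stop on an object; "grip_force" is the grip in N (left out, the last holds). Time passes only in rows, so rows that repeat a pose let the fingers close, or fill a call up. It gives the time, the measured TCP pose, the force, the opening and the grip force at its end, in the units of the state.
- telemetry.sense(): the state, without advancing time (a new reading comes with each control period).
- snapshot(name): name is "scene" or "top" or "wrist"; returns a dict with "image" (420x560x3 uint8, red, green, blue), "fx", "fy", "cx", "cy" (pixels), "pose" (4x4, takes a point from camera to world coordinates). Camera axes: x right, y down, z forward; pixel columns grow to the right and rows downward; lengths in m; the calibration is good to about 2 mm. A picture is of the moment at which its call begins. There is no depth.
- ticket.sign_off(): hands the job in; it is judged then, once.
The state is a dict: "t": time; "q": joint angles; "qd": joint speeds; "tau": joint torques, N m; "tcp_pos": TCP position; "tool_rot": TCP orientation; "force": force on the tool from outside, world axes, zero at the start; "ft_torque": the same for the moment, N m; "finger_gap": opening from 0.0 (shut) to 1.0 (fully open); "gripper_force": force on a finger pad.
Only numpy, scipy, OpenCV 4.12 (cv2) and the standard library are available. Lean on these libraries where they do the work, as an engineer would, in place of code of your own. Each camera call takes 0.05 s, during which the arm holds its last target. There are 200 camera calls.

## Working session

There is one attempt and no reset: what is moved stays moved. The work goes in short steps, Python scripts to look and compute and a tool call to move; the robot and the scene stay as the last step left them, time stands still between calls to the robot, and variables do not carry over. Pictures are saved under pics/ and viewed, at most 10 in all, crops included, and the job is handed in when it is done.

Besides the shell and the picture viewer there is one more tool, called after "Call:" as name(argument=value, ...) on one line, values as JSON. move_arm: Moves the arm, as the interface text tells. Its arguments: {"type":"object","properties":{"commands":{"type":"string"},"grip_force":{"type":"number"}},"required":["commands"]}

```bash
mkdir -p pics; ls; cat > h.py <<'E'
import sys; sys.path.insert(0,'.')
import numpy as np, cv2, pickle
from station import telemetry, snapshot, ticket
def shot(n,f):
    s=snapshot(n); cv2.imwrite(f'pics/{f}.png',cv2.cvtColor(s['image'],cv2.COLOR_RGB2BGR)); pickle.dump(s,open(f'pics/{f}.pkl','wb')); return s
def ray(s,u,v):
    P=np.array(s['pose']); d=P[:3,:3]@np.array([(u-s['cx'])/s['fx'],(v-s['cy'])/s['fy'],1]); return P[:3,3],d
def onz(s,u,v,z):
    o,d=ray(s,u,v); return o+d*(z-o[2])/d[2]
def proj(s,p):
    P=np.array(s['pose']); c=P[:3,:3].T@(np.array(p)-P[:3,3]); return np.array([s['fx']*c[0]/c[2]+s['cx'],s['fy']*c[1]/c[2]+s['cy']])
E
python3 - <<'E'
from h import *
for n in ('scene','top'):
    s=shot(n,n+'0'); print(n,s['fx'],s['cx'],s['cy'],np.round(s['pose'],3).tolist())
a=cv2.imread('pics/scene0.png');b=cv2.imread('pics/top0.png')
s=telemetry.sense(); print(s)
E
```

```text
pics
scene 399.1163512068592 283.3210963926259 211.6615211301638 [[-0.655, 0.54, -0.529, 1.017], [0.756, 0.475, -0.451, 0.365], [0.008, -0.695, -0.719, 0.744], [0.0, 0.0, 0.0, 1.0]]
top 395.49720324347555 275.27119303769246 209.82652188538037 [[0.022, -0.994, 0.103, 0.413], [-1.0, -0.024, -0.009, -0.082], [0.012, -0.103, -0.995, 0.95], [0.0, 0.0, 0.0, 1.0]]
{'t': 0.1, 'q': array([-1.45051678e+00,  5.28383215e-01,  1.43381336e+00,  3.52197567e-05,
        1.18136590e+00, -1.78525780e-01]), 'qd': array([ 2.09668751e-03, -3.45454063e-03, -1.84284621e-03, -1.00519100e-03,
        6.48429550e-04,  1.34844082e-05]), 'tau': array([ 1.57689246e-04, -4.43302310e+01, -1.78586859e+01, -2.72529151e-04,
        3.81965510e-03,  1.83056693e-05]), 'tcp_pos': array([ 0.18392925, -0.59664032,  0.23041284]), 'tool_rot': array([ 9.88860684e-01,  1.48840777e-01,  4.49574618e-05, -9.84018802e-04]), 'force': array([ 0.72770716, -0.4417425 , -0.09346906]), 'ft_torque': array([ 0.02161131, -0.02211802, -0.0319779 ]), 'gripper_force': 0.0, 'finger_gap': 0.9981588531193164}
```

View pics/top0.png

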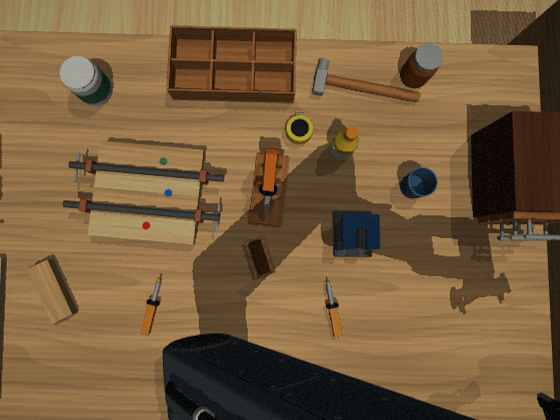

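View pics/scene0.png

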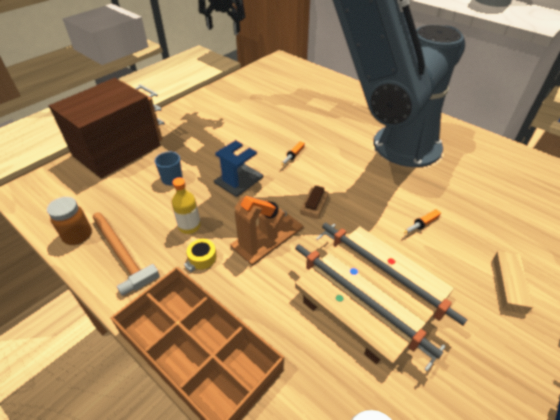

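Top view: the probe candidates are the one in the rack (269,170) and two loose screwdriver-like ones at (152,305) and (333,308). Only the rack one fits: it is the largest, leaning, with a black collar. The fork is at (360,232) and the dots are at red (146,225), green (163,161) and blue (168,193). I'll confirm this in a crop.

```bash
python3 - <<'E'
from h import *
a=cv2.imread('pics/top0.png')[125:270,235:395]
a=cv2.convertScaleAbs(a,alpha=1.6,beta=20)
cv2.imwrite('pics/c1.png',cv2.resize(a,None,fx=4,fy=4,interpolation=cv2.INTER_CUBIC))
s=pickle.load(open('pics/top0.pkl','rb'))
h=cv2.cvtColor(s['image'],cv2.COLOR_RGB2HSV)
# dots
for n,lo,hi in (('red',(0,170,90),(6,255,255)),('red2',(172,170,90),(180,255,255)),('green',(55,80,50),(90,255,255)),('blue',(100,140,90),(125,255,255))):
    m=cv2.inRange(h,lo,hi); k,l,st,c=cv2.connectedComponentsWithStats(m)
    for i in range(1,k):
        if st[i,4]>12: print(n,st[i],c[i].round(1),onz(s,*c[i],.0506).round(4))
m=cv2.inRange(h,(100,100,10),(130,255,255)); 
k,l,st,c=cv2.connectedComponentsWithStats(m)
for i in range(1,k):
    if st[i,4]>100: print('dk',st[i],c[i])
E
```

```text
red [142 222   8   7  41] [145.8 225.2] [0.4643 0.2023 0.0506]
green [160 158   7   7  36] [162.8 160.8] [0.6139 0.1716 0.0506]
blue [165 190   7   6  35] [167.8 192.6] [0.5402 0.1564 0.0506]
dk [400 168  37  30 733] [418.64392906 182.83219645]
dk [ 342  214   38   36 1091] [360.02933089 229.86617782]
```

View pics/c1.png

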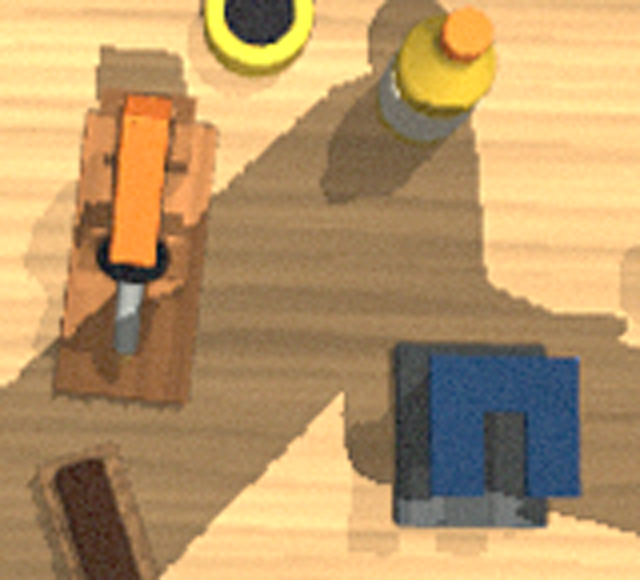

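The crop confirms it. The rack probe has the orange handle, black collar and steel shank, with its butt toward +x. The fork's notch opens downward in the image (world -x), with the notch centre at about crop (505,412–495).

```bash
cat >> h.py <<'E'
from scipy.spatial.transform import Rotation as Ro
def down(yaw): # tool pointing down, tool x at world yaw (deg)
    return Ro.from_euler('z',yaw,degrees=True)*Ro.from_quat([1,0,0,0])
def delta(p,R,p0=None,R0=None):
    s=telemetry.sense()
    if p0 is None:p0=s['tcp_pos']
    if R0 is None:R0=Ro.from_quat(s['tool_rot'])
    d=R0.inv().apply(np.array(p)-p0)*1000; w=(R0.inv()*R).as_rotvec(degrees=True)
    print('d',d.round(1),'w',w.round(2),'| tcp',s['tcp_pos'].round(4),'t',round(s['t'],2))
E
python3 - <<'E'
from h import *
s=pickle.load(open('pics/top0.pkl','rb'))
c=lambda x,y,z:onz(s,235+x/4-.375,125+y/4-.375,z)
print('plate',[c(*p,.1).round(4).tolist() for p in((430,353),(579,357),(579,497),(430,495))])
print('notch',c(505,412,.1),c(505,496,.1))
print('base',[c(*p,.012).round(4).tolist() for p in((85,110),(217,125),(187,405),(54,395))])
print('butt edge',c(147,98,.15),'collar',c(132,258,.088),'butt',c(126,98,.16),c(170,98,.16),c(110,263,.1),c(156,266,.1))
delta([.47,-.03,.36],down(-3),[.184,-.597,.231])
E
```

```text
plate [[0.4981, -0.2349, 0.1], [0.4978, -0.3157, 0.1], [0.4223, -0.3154, 0.1], [0.4216, -0.2353, 0.1]]
notch [ 0.4670437  -0.27558559  0.1       ] [ 0.42194911 -0.27559637  0.1       ]
base [[0.6496, -0.0408, 0.012], [0.6424, -0.1209, 0.012], [0.4724, -0.1063, 0.012], [0.4765, -0.0272, 0.012]]
butt edge [ 0.62199062 -0.07873493  0.15      ] collar [ 0.54793701 -0.07233813  0.088     ] butt [ 0.61910964 -0.06806568  0.16      ] [ 0.61968399 -0.09050976  0.16      ] [ 0.54303041 -0.0606008   0.1       ] [ 0.5419919  -0.08560637  0.1       ]
d [ 440.3 -457.9 -127.9] w [-0.11 -0.   20.12] | tcp [ 0.1839 -0.5966  0.2304] t 0.1
```

Call:
move_arm(commands="20 -20 -40 0 0 0 1; 55 -57 -75 0 0 0 1; 95 -98 -105 0 0 0 1; 135 -140 -125 0 0 0 1; 175 -182 -128 0 0 0 1")

```text
t: 0.72
tcp_pos: [0.2986, -0.3707, 0.3607]
tool_rot: [0.989, 0.149, 0.001, 0.001]
force: [0.9, -0.0, -0.2]
finger_gap: 0.999
gripper_force: 0.0
```

Call:
move_arm(commands="40 -42 0 0 0 0 1; 80 -84 0 0 0 0 1; 120 -125 0 0 0 0 1; 160 -167 0 0 0 0 1; 200 -208 0 0 0 0 1")

```text
t: 1.35
tcp_pos: [0.4279, -0.1123, 0.3592]
tool_rot: [0.989, 0.149, -0.0, -0.0]
force: [0.4, -0.9, -0.0]
finger_gap: 1.003
gripper_force: 0.0
```

Call:
move_arm(commands="30 -30 0 0 0 5 1; 50 -50 0 0 0 12 1; 65 -68 0 0 0 20 1; 65 -68 0 0 0 20 1; 65 -68 0 0 0 20 1")

```text
t: 1.98
tcp_pos: [0.4693, -0.0304, 0.359]
tool_rot: [1.0, -0.024, -0.0, 0.0]
force: [-0.0, 0.6, -0.5]
finger_gap: 0.999
gripper_force: 0.0
```

```bash
python3 - <<'E'
from h import *
s=telemetry.sense();print(s['t'],s['tcp_pos'],s['tool_rot'])
for n in('wrist','top','scene'):shot(n,n+'1')
w=pickle.load(open('pics/wrist1.pkl','rb'));print(np.round(w['pose'],3).tolist(),w['fx'])
E
```

```text
1.975 [ 0.46926493 -0.03038139  0.35901643] [ 9.99703820e-01 -2.43312578e-02 -4.84933949e-04  1.62437957e-04]
[[-0.049, -0.953, -0.298, 0.545], [-0.999, 0.047, 0.014, -0.033], [0.001, 0.298, -0.955, 0.502], [0.0, 0.0, 0.0, 1.0]] 291.2293905910025
```

View pics/wrist1.png

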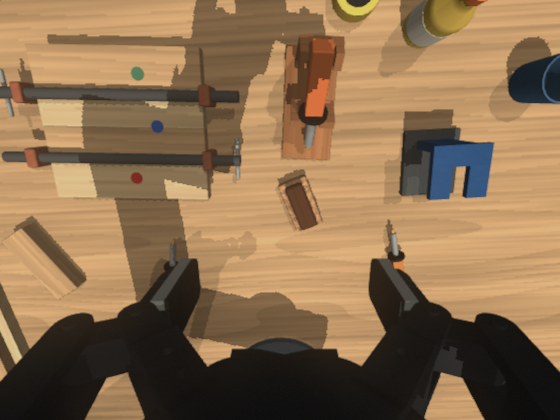

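Wrist view: the rack and probe are at (315,90), the fork plate has corners near (433,143), (491,142), (488,197) and (430,198), and the dots are at red (137,178), green (137,73) and blue (157,127). I'll enlarge it to measure.

```bash
python3 - <<'E'
from h import *
a=cv2.imread('pics/wrist1.png')[30:210,270:510]
a=cv2.convertScaleAbs(a,alpha=1.5,beta=25)
cv2.imwrite('pics/c2.png',cv2.resize(a,(792,594),interpolation=cv2.INTER_CUBIC))
for f in('top1','wrist1','top0'):
    s=pickle.load(open(f'pics/{f}.pkl','rb'))
    h=cv2.cvtColor(s['image'],cv2.COLOR_RGB2HSV)
    m=cv2.inRange(h,(100,120,40),(128,255,255));n,l,st,c=cv2.connectedComponentsWithStats(m)
    for i in range(1,n):
        if st[i,4]>300:
            cn=cv2.findContours((l==i).astype('uint8'),0,2)[0][0]; bx=cv2.boxPoints(cv2.minAreaRect(cn))
            if f=='wrist1' and bx[:,0].mean()>500: continue
            P=np.array([onz(s,*b,.1)[:2] for b in bx]); print(f,'blue',st[i],P.round(4).tolist(),P.mean(0).round(4))
    for nm,lo,hi in (('red',(0,150,80),(6,255,255)),('green',(55,60,50),(90,255,255)),('blue',(100,120,80),(125,255,255))):
        m=cv2.inRange(h,lo,hi); k,l,st,c=cv2.connectedComponentsWithStats(m)
        for i in range(1,k):
            p=onz(s,*c[i],.0506)
            if st[i,4]>20 and p[1]>.05: print(f,nm,st[i,4],p.round(4))
E
```

```text
top1 blue [ 342  213   38   36 1077] [[0.4978, -0.2346], [0.4997, -0.3149], [0.4242, -0.3146], [0.4224, -0.235]] [ 0.461  -0.2748]
top1 red 38 [0.465  0.2027 0.0506]
top1 green 76 [0.7598 0.3523 0.0506]
wrist1 blue [ 430  140   63   59 2613] [[0.4228, -0.2357], [0.506, -0.2334], [0.4962, -0.3134], [0.412, -0.3207]] [ 0.4592 -0.2758]
wrist1 red 92 [0.464  0.2036 0.0506]
wrist1 green 107 [0.6131 0.1722 0.0506]
wrist1 blue 90 [0.5399 0.1573 0.0506]
top0 blue [ 342  214   38   36 1030] [[0.4956, -0.2346], [0.4975, -0.3149], [0.422, -0.3146], [0.4202, -0.235]] [ 0.4588 -0.2748]
top0 red 42 [0.4642 0.2025 0.0506]
top0 green 37 [0.6137 0.1715 0.0506]
top0 blue 37 [0.5405 0.1561 0.0506]
```

View pics/c2.png

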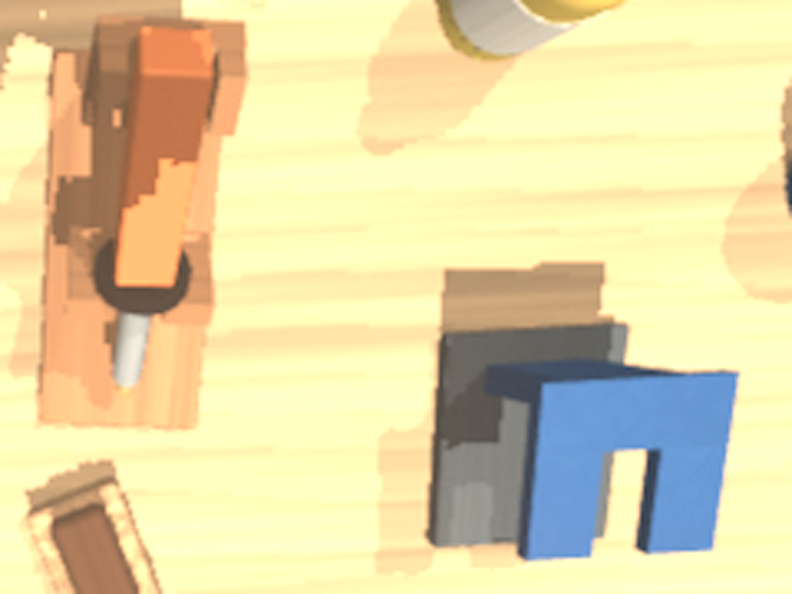

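The enlarged view shows the probe handle's upper-face edges at crop (172,71) and (149,287), the butt's far edge at (177,29), and the notch corners at (606,452), (661,450), (640,552) and (590,555).

```bash
python3 - <<'E'
from h import *
t=pickle.load(open('pics/top0.pkl','rb'));w=pickle.load(open('pics/wrist1.pkl','rb'))
T=lambda x,y,z:onz(t,235+x/4-.375,125+y/4-.375,z)
W=lambda x,y,z:onz(w,270+x/3.3-.35,30+y/3.3-.35,z)
for n,zz,dx,tp,wp in (('collar end',.0991,-.0028,(133,263),(149,287)),('butt upper',.1642,.0622,(148,113),(172,71)),('butt lower',.1472,.0792,(149,97),(177,29))):
    for q in (T(*tp,zz),W(*wp,zz)): print(n,q[:2].round(4),'origin x',round(q[0]-dx,4))
for p in ((540,383),(737,372),(712,550),(520,558),(606,452),(661,450),(640,552),(590,555)): print(W(*p,.1)[:2].round(4))
E
```

```text
collar end [ 0.5435 -0.0731] origin x 0.5463
collar end [ 0.5422 -0.074 ] origin x 0.545
butt upper [ 0.6105 -0.0795] origin x 0.5483
butt upper [ 0.6075 -0.0758] origin x 0.5453
butt lower [ 0.6233 -0.0797] origin x 0.5441
butt lower [ 0.6229 -0.0797] origin x 0.5437
[ 0.4966 -0.2339]
[ 0.497  -0.3142]
[ 0.4212 -0.3158]
[ 0.4217 -0.233 ]
[ 0.4665 -0.2646]
[ 0.4662 -0.2876]
[ 0.4219 -0.2847]
[ 0.4216 -0.2632]
```

```bash
python3 - <<'E'
from h import *
delta([.575,-.076,.22],down(-4.7)); delta([.575,-.076,.096],down(-4.7))
E
```

```text
d [107.8  39.7 139.2] w [0.01 0.02 1.79] | tcp [ 0.4694 -0.0308  0.3593] t 2.12
d [107.9  39.7 263.2] w [0.01 0.02 1.79] | tcp [ 0.4694 -0.0308  0.3593] t 2.12
```

Call:
move_arm(commands="50 20 0 0 0 1.8 1; 95 35 35 0 0 1.8 1; 108 40 80 0 0 1.8 1; 108 40 120 0 0 1.8 1; 108 40 139 0 0 1.8 1")

```text
t: 2.75
tcp_pos: [0.574, -0.0761, 0.2174]
tool_rot: [0.999, -0.041, -0.002, -0.001]
force: [0.1, 0.8, 0.3]
finger_gap: 1.002
gripper_force: 0.0
```

```bash
python3 - <<'E'
from h import *
w=shot('wrist','wrist2'); 
for x in (8,72):
    pass
Rk=Ro.from_euler('z',-4.7,degrees=True); o=np.array([.5455,-.0735,.085])
a=w['image'].copy()
for z,y,n in ((100,12,12),(100,-12,12),(8,12,12),(8,-12,12),(100,12,-12),(100,-12,-12)):
    k=.70711e-3; p=o+Rk.apply([ (z-n)*k, y/1000, (z+n)*k ]); u=proj(w,p); cv2.circle(a,tuple(int(v) for v in u.round()),2,(0,255,0),-1)
cv2.imwrite('pics/w2.png',cv2.cvtColor(a,cv2.COLOR_RGB2BGR))
delta([.575,-.076,.096],down(-4.7))
E
```

```text
d [  2.9   0.3 119.8] w [-0.1   0.45 -0.05] | tcp [ 0.573  -0.0758  0.2158] t 2.8
```

View pics/w2.png

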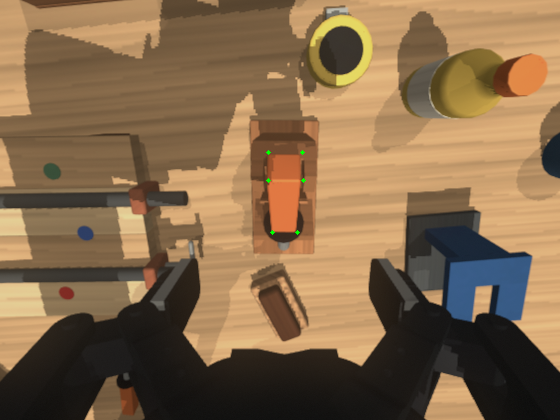

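The predicted handle corners (green) fall on the handle edges (268–302, 152–232), so the estimate holds. I'll descend and grasp.

Call:
move_arm(commands="0 0 35 0 0 0 1; 0 0 70 0 0 0 1; 0 0 100 0 0 0 1; 0 0 118 0 0 0 1; 0 0 124 0 0 0 1", grip_force=50)

```text
t: 3.42
tcp_pos: [0.5752, -0.076, 0.0957]
tool_rot: [0.999, -0.041, -0.001, -0.0]
force: [-0.3, -0.0, 0.0]
finger_gap: 1.0
gripper_force: 0.0
```

Call:
move_arm(commands="0 0 0 0 0 0 1; 0 0 0 0 0 0 -1; 0 0 0 0 0 0 -1; 0 0 0 0 0 0 -1; 0 0 0 0 0 0 -1")

```text
t: 4.05
tcp_pos: [0.5758, -0.0755, 0.0969]
tool_rot: [0.999, -0.041, 0.0, 0.0]
force: [-0.3, 0.5, 3.0]
finger_gap: 0.277
gripper_force: 49.3
```

Call:
move_arm(commands="0 0 0 0 0 0 -1; 0 0 0 0 0 0 -1; 0 0 0 0 0 0 -1; 0 0 0 0 0 0 -1; 0 0 0 0 0 0 -1")

```text
t: 4.68
tcp_pos: [0.5758, -0.0755, 0.0968]
tool_rot: [0.999, -0.041, 0.0, 0.0]
force: [-1.9, -0.3, 5.5]
finger_gap: 0.273
gripper_force: 49.6
```

```bash
python3 - <<'E'
from h import *
s=telemetry.sense(); print(s['tcp_pos'],s['finger_gap'],s['gripper_force'],s['force'],s['t'])
delta([.575,-.076,.096],down(-4.7))
E
```

```text
[ 0.57575705 -0.07548128  0.09683587] 0.27279469024014713 49.58905577659607 [-1.89326257 -0.27813915  5.48080886] 4.675
d [-0.7  0.6  0.8] w [ 0.01 -0.04  0.02] | tcp [ 0.5758 -0.0755  0.0968] t 4.67
```

```bash
cat >> h.py <<'E'
SEAT=np.array([.4535,-.275,.1])
G_t0=np.array([.5758,-.0755,.0968]); G_R0=down(-4.7); G_o=np.array([.5455,-.0735,.085])
G_P0=Ro.from_euler('z',-4.7,degrees=True)*Ro.from_euler('y',45,degrees=True)
rel_t=G_P0.inv().apply(G_t0-G_o); rel_R=G_P0.inv()*G_R0
def tcp_for(o,yaw=0):
    P=Ro.from_euler('z',yaw,degrees=True); return np.array(o)+P.apply(rel_t), P*rel_R
E
python3 - <<'E'
from h import *
for dz in (.12,.0):
    p,R=tcp_for(SEAT+[0,0,dz]); print(p,R.apply([0,0,1]))
p,R=tcp_for(SEAT+[0,0,.12]); delta(p,R,[.575,-.076,.3],down(-4.7))
E
```

```text
[ 0.46662531 -0.27451054  0.24981303] [ 0.70710678  0.         -0.70710678]
[ 0.46662531 -0.27451054  0.12981303] [ 0.70710678  0.         -0.70710678]
d [-91.7 206.7  50.2] w [ 1.85 44.97 -4.46] | tcp [ 0.5758 -0.0755  0.0968] t 4.67
```

Call:
move_arm(commands="0 0 -15 0 0 0 -1; 0 0 -50 0 0 0 -1; 0 0 -95 0 0 0 -1; 0 0 -140 0 0 0 -1; 0 0 -170 0 0 0 -1")

```text
t: 5.3
tcp_pos: [0.5758, -0.0754, 0.2689]
tool_rot: [0.999, -0.041, 0.001, 0.0]
force: [0.1, -0.1, -1.9]
finger_gap: 0.272
gripper_force: 49.1
```

Call:
move_arm(commands="0 0 -20 0 0 0 -1; 0 0 -34 0 0 0 -1; 0 0 -34 0 0 0 -1; 0 0 -34 0 0 0 -1; 0 0 -34 0 0 0 -1")

```text
t: 5.92
tcp_pos: [0.5749, -0.0752, 0.299]
tool_rot: [0.999, -0.041, -0.001, -0.0]
force: [-0.4, 0.8, -1.9]
finger_gap: 0.271
gripper_force: 49.1
```

Call:
move_arm(commands="-18 41 0 0.37 9 -0.9 -1; -37 83 0 0.74 18 -1.8 -1; -55 124 5 1.1 27 -2.7 -1; -74 166 15 1.5 36 -3.6 -1; -92 207 30 1.85 45 -4.46 -1")

```text
t: 6.55
tcp_pos: [0.4906, -0.2268, 0.2793]
tool_rot: [0.954, -0.0, 0.3, -0.02]
force: [-0.0, 0.3, -2.0]
finger_gap: 0.274
gripper_force: 49.6
```

Call:
move_arm(commands="0 0 0 0 0 0 -1; 0 0 0 0 0 0 -1; 0 0 0 0 0 0 -1; 0 0 0 0 0 0 -1; 0 0 0 0 0 0 -1")

```text
t: 7.18
tcp_pos: [0.4921, -0.2255, 0.2799]
tool_rot: [0.954, 0.0, 0.299, -0.021]
force: [0.6, -0.7, -3.3]
finger_gap: 0.275
gripper_force: 49.7
```

```bash
python3 - <<'E'
from h import *
s=telemetry.sense(); R=Ro.from_quat(s['tool_rot']); P=R*rel_R.inv()
print(s['tcp_pos'],'probe axis',P.apply([0,0,1]).round(4),'probe x',P.apply([1,0,0]).round(4))
o=s['tcp_pos']-P.apply(rel_t); print('origin',o)
ims=[]
for n in('scene','top'):
    w=shot(n,n+'3'); a=cv2.cvtColor(w['image'],cv2.COLOR_RGB2BGR)
    c=proj(w,o); x,y=int(c[0])-45,int(c[1])-45
    x=max(x,0);y=max(y,0); b=cv2.resize(a[y:y+90,x:x+90],(390,390),interpolation=cv2.INTER_CUBIC); k=390/90
    for z in (-.072,0,.008,.1):
        u=(proj(w,o+P.apply([0,0,z]))-[x,y]+.5)*k; cv2.circle(b,tuple(int(v) for v in u),3,(0,255,0),-1)
    ims.append(cv2.convertScaleAbs(b,alpha=1.6,beta=25))
cv2.imwrite('pics/c3.png',np.hstack(ims))
p,R=tcp_for(SEAT+[0,0,.02]); delta(p,R)
E
```

```text
[ 0.49209681 -0.22550047  0.27989598] probe axis [ 0.1767 -0.0365  0.9836] probe x [ 0.9842  0.0196 -0.1761]
origin [ 0.47391805 -0.22515873  0.25286367]
d [-94.3  53.6  90.2] w [-2.19 10.17 -0.92] | tcp [ 0.4919 -0.2257  0.2797] t 7.28
```

View pics/c3.png

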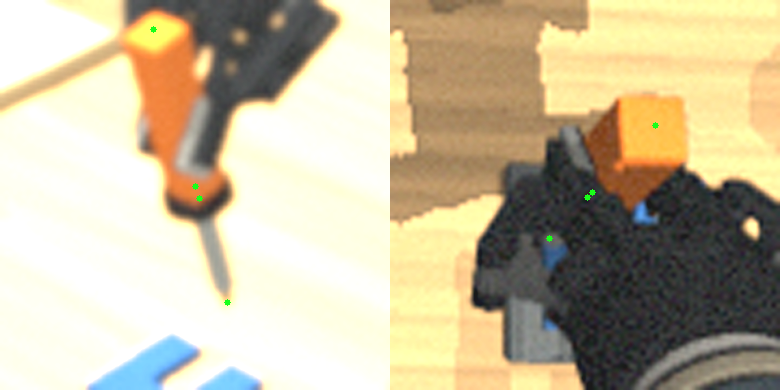

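The overlay shows the model matching the held probe: the tip is at crop (227,300) and the butt is centred. The turn is only about 80% done, so I'll finish it above the seat.

```bash
python3 - <<'E'
from h import *
p,R=tcp_for(SEAT+[0,0,.1]); delta(p,R)
E
```

```text
d [-48.6  50.4  24.6] w [-2.19 10.17 -0.92] | tcp [ 0.4919 -0.2257  0.2797] t 7.28
```

Call:
move_arm(commands="-12 12 6 -0.6 2.5 -0.2 -1; -24 25 12 -1.1 5 -0.5 -1; -37 38 19 -1.7 7.5 -0.7 -1; -49 50 25 -2.2 10.2 -0.9 -1; -49 50 25 -2.2 10.2 -0.9 -1")

```text
t: 7.9
tcp_pos: [0.4654, -0.2752, 0.2279]
tool_rot: [0.924, -0.003, 0.382, -0.001]
force: [-0.9, 0.4, -2.6]
finger_gap: 0.274
gripper_force: 49.7
```

Call:
move_arm(commands="0 0 0 0 0 0 -1; 0 0 0 0 0 0 -1; 0 0 0 0 0 0 -1; 0 0 0 0 0 0 -1; 0 0 0 0 0 0 -1")

```text
t: 8.52
tcp_pos: [0.4663, -0.2743, 0.2293]
tool_rot: [0.924, -0.001, 0.383, 0.0]
force: [-0.3, 0.4, -1.6]
finger_gap: 0.274
gripper_force: 49.7
```

```bash
python3 - <<'E'
from h import *
s=telemetry.sense(); R=Ro.from_quat(s['tool_rot']); P=R*rel_R.inv()
print(P.as_euler('xyz',degrees=True).round(2))
o=s['tcp_pos']-P.apply(rel_t); print('origin',o)
w=shot('scene','scene4'); a=cv2.cvtColor(w['image'],cv2.COLOR_RGB2BGR)
c=proj(w,o);x,y=int(c[0])-50,int(c[1])-45; k=6
b=cv2.resize(a[y:y+100,x:x+100],None,fx=k,fy=k,interpolation=cv2.INTER_CUBIC)
pts=[(o+P.apply([0,0,z]),(0,255,0)) for z in (-.072,0,.1)]
pts+=[(SEAT+np.array(q)/1000,(0,0,255)) for q in ((0,0,0),(-32,-40,0),(-32,40,0),(44,40,0),(44,-40,0),(14,12,0),(14,-12,0),(-32,12,0),(-32,-12,0))]
for q,cc in pts:
    u=(proj(w,q)-[x,y]+.5)*k; cv2.circle(b,tuple(int(v) for v in u),3,cc,-1)
cv2.imwrite('pics/c4.png',b)
p,R=tcp_for(SEAT+[0,0,.003]); delta(p,R)
E
```

```text
[ 0.01 -0.03 -0.06]
origin [ 0.45323014 -0.27481683  0.19949312]
d [-68.    0.1  68.4] w [ 0.04 -0.03 -0.06] | tcp [ 0.4663 -0.2744  0.2293] t 8.57
```

View pics/c4.png

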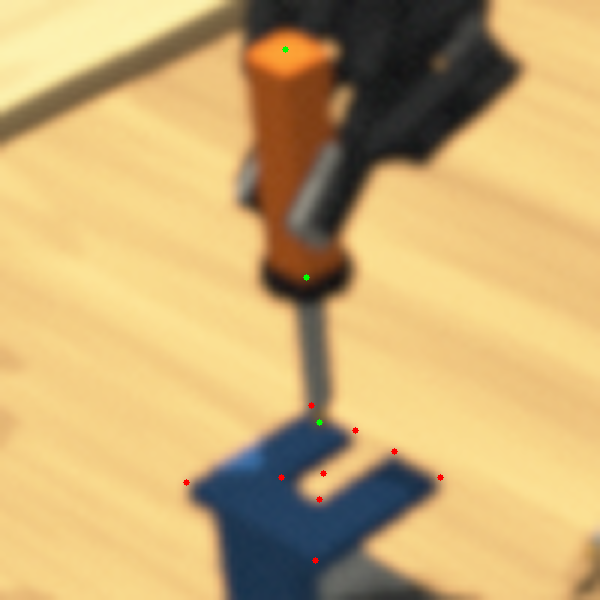

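The probe is upright above the fork. The seat overlay is within about 1.3 px, which is the calibration offset, so I'll lower it slowly.

Call:
move_arm(commands="-15 0 15 0 0 0 -1; -30 0 30 0 0 0 -1; -45 0 45 0 0 0 -1; -58 0 58 0 0 0 -1; -67 0 67 0 0 0 -1")

```text
t: 9.2
tcp_pos: [0.4662, -0.2749, 0.1334]
tool_rot: [0.924, -0.001, 0.383, 0.0]
force: [0.2, -0.1, -2.5]
finger_gap: 0.274
gripper_force: 49.7
```

Call:
move_arm(commands="0 0 0 0 0 0 -1; -0.7 0 0.7 0 0 0 -1; -1.4 0 1.4 0 0 0 -1; -1.4 0 1.4 0 0 0 -1; -1.4 0 1.4 0 0 0 -1")

```text
t: 9.82
tcp_pos: [0.4663, -0.2745, 0.1327]
tool_rot: [0.924, -0.001, 0.383, 0.0]
force: [1.0, -0.0, -0.7]
finger_gap: 0.277
gripper_force: 49.7
```

Call:
move_arm(commands="-0.7 0 0.7 0 0 0 -1; -1.4 0 1.4 0 0 0 -1; -1.4 0 1.4 0 0 0 -1; -1.4 0 1.4 0 0 0 -1; -1.4 0 1.4 0 0 0 -1")

```text
t: 10.45
tcp_pos: [0.4663, -0.2744, 0.1304]
tool_rot: [0.924, -0.001, 0.383, 0.0]
force: [0.5, -0.4, -1.6]
finger_gap: 0.273
gripper_force: 49.7
```

```bash
python3 - <<'E'
from h import *
s=telemetry.sense(); print(s['force'],s['tcp_pos'])
R=Ro.from_quat(s['tool_rot']); P=R*rel_R.inv(); print(s['tcp_pos']-P.apply(rel_t)-SEAT)
E
```

```text
[ 0.45551434 -0.40390544 -1.62261756] [ 0.46628255 -0.27440828  0.13041669]
[-0.00033173  0.00013363  0.00059831]
```

Call:
move_arm(commands="-0.7 0 0.7 0 0 0 -1; -0.7 0 0.7 0 0 0 -1; -1.4 0 1.4 0 0 0 -1; -1.4 0 1.4 0 0 0 -1; -1.4 0 1.4 0 0 0 -1")

```text
t: 11.08
tcp_pos: [0.4665, -0.2744, 0.13]
tool_rot: [0.923, -0.001, 0.384, 0.0]
force: [-7.0, -0.4, 12.9]
finger_gap: 0.276
gripper_force: 51.7
```

Call:
move_arm(commands="0.7 0 -0.7 0 0 0 -1; 0.7 0 -0.7 0 0 0 -1; 0.7 0 -0.7 0 0 0 0.2; 0.7 0 -0.7 0 0 0 1; 0.7 0 -0.7 0 0 0 1")

```text
t: 11.7
tcp_pos: [0.4663, -0.2744, 0.1292]
tool_rot: [0.924, -0.001, 0.383, -0.0]
force: [0.4, 0.0, 0.3]
finger_gap: 0.893
gripper_force: 0.0
```

Call:
move_arm(commands="0 0 0 0 0 0 1; 0 0 0 0 0 0 1; 0 0 -20 0 0 0 1; 0 0 -55 0 0 0 1; 0 0 -100 0 0 0 1")

```text
t: 12.32
tcp_pos: [0.3949, -0.274, 0.2003]
tool_rot: [0.924, -0.001, 0.383, -0.001]
force: [-0.6, -0.6, -0.1]
finger_gap: 1.001
gripper_force: 0.0
```

```bash
python3 - <<'E'
from h import *
s=telemetry.sense(); print(s['finger_gap'],s['tcp_pos'])
w=shot('scene','scene5'); a=cv2.cvtColor(w['image'],cv2.COLOR_RGB2BGR)
w2=shot('top','top5'); a2=cv2.cvtColor(w2['image'],cv2.COLOR_RGB2BGR)
B=[]
for W,A in((w,a),(w2,a2)):
    c=proj(W,SEAT+[0,0,.05]);x,y=int(c[0])-45,int(c[1])-45; k=390/90
    b=cv2.resize(A[y:y+90,x:x+90],(390,390),interpolation=cv2.INTER_CUBIC)
    for z in(0,.1):
        u=(proj(W,SEAT+[0,0,z])-[x,y]+.5)*k; cv2.circle(b,tuple(int(v) for v in u),3,(0,255,0),-1)
    B.append(cv2.convertScaleAbs(b,alpha=1.5,beta=20))
cv2.imwrite('pics/c5.png',np.hstack(B))
delta([.4535,-.275,.27],down(0)); 
E
```

```text
1.0006834564321958 [ 0.39493189 -0.2739965   0.20029033]
d [90.  -0.1 -6. ] w [  0.26 -45.07  -0.14] | tcp [ 0.3942 -0.2751  0.202 ] t 12.43
```

View pics/c5.png

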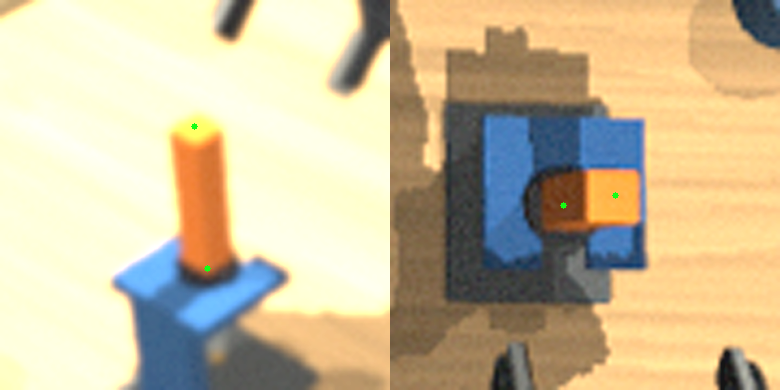

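The probe hangs upright with its collar on the prongs: the collar is at about crop (207,268) in the scene view, and the butt matches the prediction in the top view. Next I'll regrasp it from above.

Call:
move_arm(commands="25 0 -25 0 0 0 1; 50 0 -50 0 -5 0 1; 60 0 -50 0 -14 0 1; 70 0 -40 0 -23 0 1; 80 0 -30 0 -31 0 1")

```text
t: 13.05
tcp_pos: [0.4259, -0.2714, 0.2756]
tool_rot: [0.985, 0.003, 0.17, -0.01]
force: [0.9, 0.7, -0.4]
finger_gap: 1.002
gripper_force: 0.0
```

```bash
python3 - <<'E'
from h import *
delta([.4535,-.275,.24],down(0)); 
E
```

```text
d [14.1  4.5 42.7] w [ -1.15 -19.59   0.4 ] | tcp [ 0.4259 -0.2714  0.2756] t 13.05
```

Call:
move_arm(commands="4 0 5 0 -5 0 1; 8 1 10 0 -10 0 1; 12 2 20 0 -15 0 1; 14 3 25 0 -18 0 1; 14 3 25 0 -18 0 1")

```text
t: 13.68
tcp_pos: [0.4483, -0.2732, 0.2553]
tool_rot: [1.0, 0.007, 0.016, -0.011]
force: [0.6, -0.2, 0.6]
finger_gap: 1.001
gripper_force: 0.0
```

Call:
move_arm(commands="0 0 0 0 0 0 1; 0 0 0 0 0 0 1; 0 0 0 0 0 0 1; 0 0 0 0 0 0 1; 0 0 0 0 0 0 1")

```text
t: 14.3
tcp_pos: [0.447, -0.2744, 0.2569]
tool_rot: [1.0, 0.005, 0.016, -0.009]
force: [0.8, -0.3, -0.1]
finger_gap: 1.006
gripper_force: 0.0
```

```bash
python3 - <<'E'
from h import *
s=shot('top','top6');h=cv2.cvtColor(s['image'],cv2.COLOR_RGB2HSV)
s5=pickle.load(open('pics/top5.pkl','rb'));h=cv2.cvtColor(s5['image'],cv2.COLOR_RGB2HSV)
c0=proj(s5,SEAT+[0,0,.1]); m=cv2.inRange(h,(5,150,175),(25,255,255)); k,l,st,c=cv2.connectedComponentsWithStats(m)
for i in range(1,k):
    if np.hypot(*(c[i]-c0))<12: print('butt',st[i],onz(s5,*c[i],.2))
delta([.4535,-.275,.164],down(0)); 
E
```

```text
butt [367 227  11  11 116] [ 0.45280157 -0.27361913  0.2       ]
d [ 3.5  2.4 93. ] w [-1.07 -1.82  0.58] | tcp [ 0.447  -0.2744  0.2568] t 14.35
```

Call:
move_arm(commands="3.5 2 10 -1.07 -1.82 0.58 1; 3.5 2 20 -1.07 -1.82 0.58 1; 3.5 2 30 -1.07 -1.82 0.58 1; 3.5 2 30 -1.07 -1.82 0.58 1; 3.5 2 30 -1.07 -1.82 0.58 1")

```text
t: 14.98
tcp_pos: [0.4515, -0.2759, 0.2269]
tool_rot: [1.0, 0.0, 0.0, -0.0]
force: [-0.3, 0.7, 0.1]
finger_gap: 0.998
gripper_force: 0.0
```

```bash
python3 - <<'E'
from h import *
delta([.4535,-.2745,.166],down(0)); 
E
```

```text
d [ 2.  -1.4 60.9] w [-0.   -0.    0.01] | tcp [ 0.4515 -0.2759  0.2269] t 14.97
```

Call:
move_arm(commands="1 -0.7 18 0 0 0 1; 2 -1.4 36 0 0 0 1; 2 -1.4 52 0 0 0 1; 2 -1.4 61 0 0 0 1; 2 -1.4 61 0 0 0 1")

```text
t: 15.6
tcp_pos: [0.4534, -0.2743, 0.1656]
tool_rot: [1.0, 0.0, -0.0, -0.0]
force: [0.2, 0.4, -0.8]
finger_gap: 1.001
gripper_force: 0.0
```

Call:
move_arm(commands="0 0 0 0 0 0 0.5; 0 0 0 0 0 0 -0.2; 0 0 0 0 0 0 -1; 0 0 0 0 0 0 -1; 0 0 0 0 0 0 -1")

```text
t: 16.23
tcp_pos: [0.4538, -0.2744, 0.1663]
tool_rot: [1.0, 0.0, 0.0, 0.0]
force: [0.2, -0.1, 3.0]
finger_gap: 0.276
gripper_force: 49.6
```

```bash
python3 - <<'E'
from h import *
s=telemetry.sense();print(s['force'],s['ft_torque'],s['finger_gap'],s['gripper_force'])
delta([.4535,-.2745,.166],down(0)); 
E
```

```text
[ 0.15052429 -0.05420894  3.0229218 ] [ 0.11169258  0.06415864 -0.02786168] 0.2758338097293459 49.59579348564148
d [-0.3  0.1  0.3] w [ 0.02 -0.03  0.02] | tcp [ 0.4538 -0.2744  0.1663] t 16.23
```

Call:
move_arm(commands="0 0 -20 0 0 0 -1; 0 0 -55 0 0 0 -1; 0 0 -90 0 0 0 -1; 0 0 -120 0 0 0 -1; 0 0 -130 0 0 0 -1")

```text
t: 16.85
tcp_pos: [0.454, -0.2747, 0.2971]
tool_rot: [1.0, 0.0, 0.001, 0.001]
force: [0.1, -0.4, -2.6]
finger_gap: 0.275
gripper_force: 49.5
```

Call:
move_arm(commands="0 -30 0 0 0 0 -1; 0 -75 0 0 0 0 -1; 0 -125 0 0 0 0 -1; 0 -175 0 0 0 0 -1; 0 -225 0 0 0 0 -1")

```text
t: 17.48
tcp_pos: [0.4525, -0.0476, 0.2944]
tool_rot: [1.0, -0.0, -0.001, -0.001]
force: [1.5, 0.0, -2.0]
finger_gap: 0.273
gripper_force: 49.5
```

Call:
move_arm(commands="2 -50 0 0 0 0 -1; 4 -100 0 0 0 0 -1; 6 -150 0 0 0 0 -1; 8 -200 0 0 0 0 -1; 11 -235 0 0 0 0 -1")

```text
t: 18.1
tcp_pos: [0.4632, 0.1876, 0.2943]
tool_rot: [1.0, 0.001, -0.002, 0.0]
force: [-0.1, -1.2, -1.6]
finger_gap: 0.275
gripper_force: 49.7
```

Call:
move_arm(commands="0 0 0 0 0 0 -1; 0 0 0 0 0 0 -1; 0 0 0 0 0 0 -1; 0 0 0 0 0 0 -1; 0 0 0 0 0 0 -1")

```text
t: 18.73
tcp_pos: [0.4645, 0.1851, 0.2959]
tool_rot: [1.0, -0.0, -0.0, -0.0]
force: [1.6, 0.9, -1.9]
finger_gap: 0.275
gripper_force: 49.9
```

```bash
cat >>h.py <<'E'
D={'red':(.4642,.2029),'green':(.6135,.1718),'blue':(.5401,.1567)}
OFF=.0007; ZC=.1889
E
python3 - <<'E'
from h import *
s=telemetry.sense();print(s['force'],s['finger_gap'])
delta([D['red'][0]+OFF,D['red'][1],ZC+.004],down(0)); 
E
```

```text
[ 1.55902627  0.85939205 -1.91711429] 0.27464249319742895
d [  0.4 -17.8 103. ] w [-0.    0.01 -0.05] | tcp [0.4645 0.1851 0.2959] t 18.73
```

Call:
move_arm(commands="0 -9 20 0 0 0 -1; 0.4 -18 45 0 0 0 -1; 0.4 -18 70 0 0 0 -1; 0.4 -18 90 0 0 0 -1; 0.4 -18 102 0 0 0 -1")

```text
t: 19.35
tcp_pos: [0.4646, 0.2034, 0.193]
tool_rot: [1.0, -0.0, -0.001, 0.0]
force: [0.2, -0.5, -1.4]
finger_gap: 0.272
gripper_force: 49.9
```

```bash
python3 - <<'E'
from h import *
B=[]
for n,zz in (('scene',390/60),('top',390/60)):
    w=shot(n,n+'7');a=cv2.cvtColor(w['image'],cv2.COLOR_RGB2BGR)
    p=np.array([*D['red'],.0506]);c=proj(w,p);x,y=int(c[0])-30,int(c[1])-(45 if n=='scene' else 30);k=6.5
    b=cv2.resize(a[y:y+60,x:x+60],(390,390),interpolation=cv2.INTER_CUBIC)
    u=(c-[x,y]+.5)*k; cv2.circle(b,tuple(int(v) for v in u),2,(0,255,0),-1); B.append(cv2.convertScaleAbs(b,alpha=1.3,beta=15))
cv2.imwrite('pics/c6.png',np.hstack(B))
s=telemetry.sense();print(s['force']); delta([D['red'][0]+OFF,D['red'][1],ZC-.005],down(0))
E
```

```text
[-0.43041945 -0.4437598  -1.07352116]
d [0.7 0.5 8.9] w [ 0.02  0.15 -0.  ] | tcp [0.4642 0.2034 0.1929] t 19.45
```

View pics/c6.png

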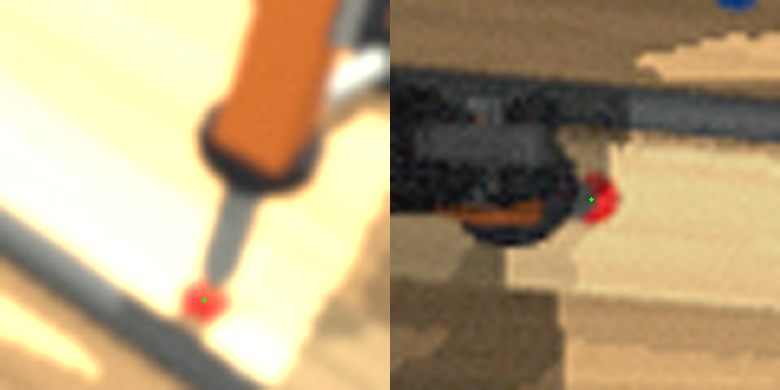

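The tip is right above the red dot: in the scene view the dot is at crop (204,300) and the shank end is at (215,283). Now I'll press.

Call:
move_arm(commands="0.6 0 2 0 0 0 -1; 0.6 0 4 0 0 0 -1; 0.6 0 6 0 0 0 -1; 0.6 0 8 0 0 0 -1; 0.6 0 9 0 0 0 -1")

```text
t: 20.08
tcp_pos: [0.4657, 0.2038, 0.1849]
tool_rot: [1.0, 0.0, 0.0, -0.0]
force: [0.5, 0.1, -0.6]
finger_gap: 0.273
gripper_force: 50.0
```

```bash
cat >>h.py <<'E'
def favg(n=8):
    f=[]
    for _ in range(n): snapshot('top'); f.append(telemetry.sense()['force'])
    print('F',np.mean(f,0).round(2),'+-',np.std(f,0).round(2))
E
python3 - <<'E'
from h import *
favg(); delta([D['red'][0]+OFF,D['red'][1],ZC-.005],down(0))
E
```

```text
F [ 0.48  0.07 -0.87] +- [0.38 0.51 0.32]
d [-0.7  0.8  1. ] w [-0.01 -0.02  0.02] | tcp [0.4656 0.2037 0.1849] t 20.48
```

Call:
move_arm(commands="-0.3 0.5 0.8 0 0 0 -1; -0.3 0.5 1.5 0 0 0 -1; -0.3 0.5 1.5 0 0 0 -1; -0.3 0.5 1.5 0 0 0 -1; -0.3 0.5 1.5 0 0 0 -1")

```text
t: 21.1
tcp_pos: [0.4653, 0.2033, 0.1834]
tool_rot: [1.0, 0.0, 0.0, -0.0]
force: [0.6, 0.3, 0.2]
finger_gap: 0.276
gripper_force: 50.1
```

```bash
python3 - <<'E'
from h import *
favg(12); delta([D['red'][0]+OFF,D['red'][1],ZC-.005],down(0))
E
```

```text
F [ 0.49  0.65 -0.4 ] +- [0.56 0.48 0.24]
d [-0.2  0.3 -0.6] w [-0.    0.    0.02] | tcp [0.4651 0.2032 0.1833] t 21.7
```

Call:
move_arm(commands="0 0 -10 0 0 0 -1; 0 0 -30 0 0 0 -1; 0 0 -55 0 0 0 -1; 0 0 -62 0 0 0 -1; 0 0 -62 0 0 0 -1")

```text
t: 22.32
tcp_pos: [0.4648, 0.203, 0.2455]
tool_rot: [1.0, 0.0, -0.0, 0.0]
force: [-0.3, 0.3, -2.2]
finger_gap: 0.273
gripper_force: 50.1
```

Call:
move_arm(commands="25 5 0 0 0 0 -1; 65 14 0 0 0 0 -1; 105 22 0 0 0 0 -1; 140 30 0 0 0 0 -1; 149 31.5 0 0 0 0 -1")

```text
t: 22.95
tcp_pos: [0.6153, 0.1707, 0.2434]
tool_rot: [1.0, -0.001, -0.001, 0.0]
force: [-1.7, 1.1, -1.8]
finger_gap: 0.273
gripper_force: 49.9
```

Call:
move_arm(commands="0 0 0 0 0 0 -1; 0 0 0 0 0 0 -1; 0 0 0 0 0 0 -1; 0 0 0 0 0 0 -1; 0 0 0 0 0 0 -1")

```text
t: 23.58
tcp_pos: [0.6139, 0.1719, 0.2456]
tool_rot: [1.0, 0.0, 0.0, -0.0]
force: [-0.5, -0.1, -1.6]
finger_gap: 0.274
gripper_force: 49.9
```

```bash
python3 - <<'E'
from h import *
favg(10); delta([D['green'][0]+OFF,D['green'][1],ZC-.005],down(0))
E
```

```text
F [-0.04  0.05 -1.67] +- [0.51 0.52 0.33]
d [ 0.1 -0.1 61.4] w [-0.    0.01  0.01] | tcp [0.6141 0.1717 0.2453] t 24.07
```

Call:
move_arm(commands="0 0 12 0 0 0 -1; 0 0 28 0 0 0 -1; 0 0 42 0 0 0 -1; 0 0 50 0 0 0 -1; 0 0 54 0 0 0 -1")

```text
t: 24.7
tcp_pos: [0.6138, 0.1717, 0.1903]
tool_rot: [1.0, 0.0, -0.001, 0.0]
force: [0.8, -0.2, -2.3]
finger_gap: 0.276
gripper_force: 49.9
```

Call:
move_arm(commands="0 0 2 0 0 0 -1; 0 0 4 0 0 0 -1; 0 0 6 0 0 0 -1; 0 0 8 0 0 0 -1; 0 0 8 0 0 0 -1")

```text
t: 25.32
tcp_pos: [0.6144, 0.1718, 0.1835]
tool_rot: [1.0, 0.0, 0.0, -0.0]
force: [0.3, 1.1, -0.8]
finger_gap: 0.274
gripper_force: 50.0
```

```bash
python3 - <<'E'
from h import *
favg(16); delta([D['green'][0]+OFF,D['green'][1],ZC-.005],down(0))
E
```

```text
F [ 0.45  0.14 -0.5 ] +- [0.42 0.54 0.46]
d [-0.  -0.  -0.6] w [-0.01 -0.01  0.02] | tcp [0.6142 0.1718 0.1833] t 26.12
```

Call:
move_arm(commands="0 0 -10 0 0 0 -1; 0 0 -30 0 0 0 -1; 0 0 -55 0 0 0 -1; 0 0 -62 0 0 0 -1; 0 0 -62 0 0 0 -1")

```text
t: 26.75
tcp_pos: [0.6139, 0.1717, 0.2455]
tool_rot: [1.0, 0.0, -0.0, -0.0]
force: [0.3, -0.3, -1.8]
finger_gap: 0.272
gripper_force: 50.0
```

Call:
move_arm(commands="-20 4 0 0 0 0 -1; -50 10 0 0 0 0 -1; -73.4 15 0 0 0 0 -1; -73.4 15 0 0 0 0 -1; -73.4 15 0 0 0 0 -1")

```text
t: 27.38
tcp_pos: [0.5416, 0.1568, 0.245]
tool_rot: [1.0, 0.0, 0.0, -0.0]
force: [0.8, 0.4, -1.6]
finger_gap: 0.274
gripper_force: 49.9
```

```bash
python3 - <<'E'
from h import *
favg(4); delta([D['blue'][0]+OFF,D['blue'][1],ZC-.005],down(0))
E
```

```text
F [ 0.02  0.53 -1.57] +- [0.27 0.36 0.35]
d [-0.8  0.1 61.2] w [-0.01 -0.02  0.01] | tcp [0.5416 0.1568 0.2451] t 27.57
```

Call:
move_arm(commands="-0.5 0 12 0 0 0 -1; -0.5 0 28 0 0 0 -1; -0.5 0 42 0 0 0 -1; -0.5 0 50 0 0 0 -1; -0.5 0 54 0 0 0 -1")

```text
t: 28.2
tcp_pos: [0.54, 0.1567, 0.1904]
tool_rot: [1.0, 0.0, -0.001, 0.0]
force: [-0.3, -0.3, -1.9]
finger_gap: 0.274
gripper_force: 49.9
```

Call:
move_arm(commands="0 0 2 0 0 0 -1; 0 0 4 0 0 0 -1; 0 0 6 0 0 0 -1; 0 0 7.8 0 0 0 -1; 0 0 7.8 0 0 0 -1")

```text
t: 28.82
tcp_pos: [0.5405, 0.1567, 0.1837]
tool_rot: [1.0, 0.0, 0.0, -0.0]
force: [0.4, 0.6, 0.0]
finger_gap: 0.278
gripper_force: 50.1
```

```bash
python3 - <<'E'
from h import *
favg(16); delta([D['blue'][0]+OFF,D['blue'][1],ZC-.005],down(0))
E
```

```text
F [ 0.59  0.24 -0.47] +- [0.57 0.39 0.59]
d [ 0.4  0.  -0.3] w [-0.01 -0.01  0.02] | tcp [0.5404 0.1567 0.1836] t 29.62
```

Call:
move_arm(commands="0 0 -10 0 0 0 -1; 0 0 -40 0 0 0 -1; 0 0 -80 0 0 0 -1; 0 0 -110 0 0 0 -1; -20 10 -113 0 0 0 -1")

```text
t: 30.25
tcp_pos: [0.5224, 0.147, 0.2997]
tool_rot: [1.0, 0.0, 0.003, -0.0]
force: [-0.5, -0.1, -1.4]
finger_gap: 0.277
gripper_force: 50.0
```

Call:
move_arm(commands="-25 40 0 0 0 0 -1; -50 80 0 0 0 0 -1; -66 125 0 0 0 0 -1; -66 170 0 0 0 0 -1; -66 215 0 0 0 0 -1")

```text
t: 30.88
tcp_pos: [0.4534, -0.0694, 0.297]
tool_rot: [1.0, 0.0, -0.0, -0.0]
force: [0.6, -0.3, -2.0]
finger_gap: 0.276
gripper_force: 49.9
```

Call:
move_arm(commands="0 45 0 0 0 0 -1; 0 90 0 0 0 0 -1; 0 135 0 0 0 0 -1; 0 175 0 0 0 0 -1; 0 200 0 0 0 0 -1")

```text
t: 31.5
tcp_pos: [0.4539, -0.2698, 0.2966]
tool_rot: [1.0, -0.001, -0.0, -0.0]
force: [0.9, -0.1, -2.3]
finger_gap: 0.269
gripper_force: 50.0
```

Call:
move_arm(commands="0 0 0 0 0 0 -1; 0 0 0 0 0 0 -1; 0 0 0 0 0 0 -1; 0 0 0 0 0 0 -1; 0 0 0 0 0 0 -1")

```text
t: 32.12
tcp_pos: [0.4545, -0.2677, 0.2966]
tool_rot: [1.0, 0.001, -0.0, -0.0]
force: [-0.5, 0.8, -2.6]
finger_gap: 0.269
gripper_force: 50.0
```

```bash
python3 - <<'E'
from h import *
delta([.4538,-.2744,.27],down(0))
E
```

```text
d [-0.7  6.7 26.6] w [-0.    0.01  0.07] | tcp [ 0.4545 -0.2677  0.2966] t 32.12
```

Align, then lower to 2 mm above the seat (TCP z 0.168).

Call:
move_arm(commands="-0.7 6.7 0 0 0 0 -1; -0.7 6.7 15 0 0 0 -1; -0.7 6.7 26 0 0 0 -1; -0.7 6.7 26 0 0 0 -1; -0.7 6.7 26 0 0 0 -1")

```text
t: 32.75
tcp_pos: [0.4537, -0.2751, 0.2703]
tool_rot: [1.0, 0.0, -0.0, -0.0]
force: [0.0, -0.5, -2.3]
finger_gap: 0.273
gripper_force: 50.0
```

Call:
move_arm(commands="0 0 20 0 0 0 -1; 0 0 45 0 0 0 -1; 0 0 70 0 0 0 -1; 0 0 90 0 0 0 -1; 0 0 100 0 0 0 -1")

```text
t: 33.38
tcp_pos: [0.4536, -0.275, 0.1699]
tool_rot: [1.0, 0.0, -0.0, -0.0]
force: [0.8, 0.1, -2.2]
finger_gap: 0.276
gripper_force: 50.0
```

```bash
python3 - <<'E'
from h import *
favg(4); delta([.4538,-.2744,.1665],down(0))
E
```

```text
F [ 0.12 -0.03 -1.84] +- [0.3  0.21 0.81]
d [-0.3 -1.1  4.6] w [ 0.05 -0.05  0.02] | tcp [ 0.4541 -0.2755  0.1711] t 33.58
```

Call:
move_arm(commands="0 -0.7 1.5 0 0 0 -1; 0 -0.7 3 0 0 0 -1; 0 -0.7 4 0 0 0 -1; 0 -0.7 4.5 0 0 0 -1; 0 -0.7 4.5 0 0 0 -1")

```text
t: 34.2
tcp_pos: [0.4537, -0.2743, 0.1663]
tool_rot: [1.0, 0.0, -0.0, 0.0]
force: [-1.3, 0.2, 0.3]
finger_gap: 0.272
gripper_force: 50.4
```

```bash
python3 - <<'E'
from h import *
favg(3); delta([.4538,-.2744,.1665],down(0))
E
```

```text
F [-0.32  0.73  1.78] +- [0.41 0.16 0.28]
d [ 0.1  0.1 -0.2] w [0.   0.   0.02] | tcp [ 0.4537 -0.2743  0.1663] t 34.35
```

Seated: the upward reaction has replaced the weight, at the same height as at pick-up. I'll release and retreat upward.

Call:
move_arm(commands="0 0 0 0 0 0 -0.2; 0 0 0 0 0 0 0.3; 0 0 0 0 0 0 1; 0 0 0 0 0 0 1; 0 0 0 0 0 0 1")

```text
t: 34.98
tcp_pos: [0.4537, -0.2743, 0.166]
tool_rot: [1.0, 0.0, -0.0, -0.0]
force: [0.2, 0.5, -0.2]
finger_gap: 0.998
gripper_force: 0.0
```

Call:
move_arm(commands="0 0 -8 0 0 0 1; 0 0 -25 0 0 0 1; 0 0 -55 0 0 0 1; 0 0 -90 0 0 0 1; 0 0 -120 0 0 0 1")

```text
t: 35.6
tcp_pos: [0.4538, -0.2744, 0.2879]
tool_rot: [1.0, 0.0, 0.0, 0.0]
force: [0.4, -0.8, -0.8]
finger_gap: 1.002
gripper_force: 0.0
```

Call:
move_arm(commands="-20 0 0 0 0 0 1; -40 0 0 0 0 0 1; -60 0 0 0 0 0 1; -60 0 0 0 0 0 1; -60 0 0 0 0 0 1")

```text
t: 36.22
tcp_pos: [0.3941, -0.2747, 0.2863]
tool_rot: [1.0, -0.0, 0.0, 0.0]
force: [1.2, 0.3, -0.6]
finger_gap: 1.0
gripper_force: 0.0
```

```bash
python3 - <<'E'
from h import *
s=telemetry.sense();print(s['tcp_pos'],s['finger_gap'])
for f in('scene','top'):
    n=shot(f,f+'9'); o=pickle.load(open(f'pics/{f}5.pkl','rb'))
    c=proj(n,SEAT+[0,0,.05]).astype(int); sl=np.s_[c[1]-25:c[1]+25,c[0]-25:c[0]+25]
    A,B=[cv2.inRange(cv2.cvtColor(q['image'],cv2.COLOR_RGB2HSV),(3,150,80),(20,255,255))[sl]>0 for q in(o,n)]
    ys=lambda m:np.argwhere(m).mean(0).round(2)
    print(f,A.sum(),B.sum(),ys(A),ys(B))
    a0=pickle.load(open(f'pics/{f}0.pkl','rb'))['image'].astype(int); d=np.abs(a0-n['image']).max(2)>60
    k,l,st,cc=cv2.connectedComponentsWithStats(d.astype('uint8'))
    print([(st[i,4],cc[i].round().tolist()) for i in range(1,k) if st[i,4]>40])
E
```

```text
[ 0.39409781 -0.27473062  0.28627257] 1.0000611229944139
scene 414 414 [23.97 26.07] [24.07 26.1 ]
[(np.int32(452), [212.0, 9.0]), (np.int32(1126), [244.0, 27.0]), (np.int32(5991), [376.0, 50.0]), (np.int32(6739), [470.0, 63.0]), (np.int32(448), [266.0, 57.0]), (np.int32(196), [430.0, 56.0]), (np.int32(2404), [198.0, 147.0]), (np.int32(457), [236.0, 135.0]), (np.int32(106), [371.0, 151.0]), (np.int32(75), [241.0, 159.0]), (np.int32(3855), [320.0, 207.0]), (np.int32(3174), [396.0, 224.0]), (np.int32(225), [198.0, 196.0]), (np.int32(188), [211.0, 229.0]), (np.int32(108), [283.0, 235.0]), (np.int32(3263), [288.0, 280.0]), (np.int32(81), [185.0, 243.0]), (np.int32(301), [224.0, 245.0]), (np.int32(834), [340.0, 260.0]), (np.int32(99), [261.0, 253.0]), (np.int32(59), [313.0, 255.0])]
top 162 161 [25.63 29.77] [26.07 29.53]
[(np.int32(102), [200.0, 139.0]), (np.int32(53), [317.0, 144.0]), (np.int32(64), [348.0, 147.0]), (np.int32(59), [297.0, 147.0]), (np.int32(246), [319.0, 161.0]), (np.int32(59), [188.0, 157.0]), (np.int32(52), [218.0, 153.0]), (np.int32(344), [269.0, 176.0]), (np.int32(45), [222.0, 166.0]), (np.int32(52), [187.0, 168.0]), (np.int32(84), [186.0, 180.0]), (np.int32(95), [211.0, 188.0]), (np.int32(82), [240.0, 186.0]), (np.int32(119), [185.0, 190.0]), (np.int32(46779), [347.0, 325.0]), (np.int32(70), [183.0, 204.0]), (np.int32(49), [207.0, 226.0]), (np.int32(253), [176.0, 241.0]), (np.int32(47), [171.0, 267.0]), (np.int32(77), [144.0, 291.0]), (np.int32(83), [181.0, 282.0]), (np.int32(341), [547.0, 406.0]), (np.int32(46), [196.0, 406.0])]
```

The probe hangs as it did after the first placing: the orange mask matches to within 0.5 px. The other image differences look like the arm and its shadows.

```bash
python3 -c "
from station import ticket
print(ticket.sign_off())"
```

```text
the job is handed in; nothing more can be done
None
```

The job is handed in at about 36 s: the probe was hung in the fork and retaken from above, its tip pressed red, green, blue for over half a second each (sprung in about 4–5.5 mm by force and position), and it hangs upright in the notch again with the gripper clear.

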